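# Find the hidden catch of the sacristy key casket

### The job

One of the six inlaid squares in the top of the oak key casket is a hidden catch: feel over them with closed fingertips, pressing each until one gives, and push that one fully in so that the secret drawer springs open by itself. Then draw the hand back, let the catch come up again and leave the drawer standing open, without touching the drawer or moving the things lying around the casket.

Things in the scene. Friction and masses are not known exactly. Their poses are not given: they have to be found in the camera images.
- casket: Dark oak casket fixed to the table, 160 (its x) x 224 (its y) x 90 mm high, sides upright. Origin at the centre of its underside, z up, x towards the side where the secret drawer comes out.
- panel (a point): Centre of the casket's flat top, 90 mm up, axes as the casket's. Six alike inlay squares of 54 mm lie in 56 mm openings of the top frame, upper faces 2 mm below it (z = -2 mm). Their centres: x = -32 or +32 mm, y = -64, 0 or +64 mm from here; 8 mm bars between. Five are fixed; one, in a different place each time, is the catch.
- catch (a joint): The sprung inlay square: 0 at rest, grows as it is pressed straight down, 0.007 m fully in. About 1.5 N starts it, 5 N puts it fully in; it springs back when let go. At about 5 mm it frees the drawer. Which square it is can only be found by pressing: the other five do not give.
- drawer (a joint): Secret drawer, 196 mm wide, front from 11 to 57 mm above the table: 0 shut and latched, its front flush with the casket's +x side. Once the catch frees it a spring drives it out along the casket's +x to 0.050 m, where it stays.
- chalice: Pewter chalice, 132 mm high, foot 84 mm and bowl 78 mm across, standing loose beside the casket. Origin at the centre of its underside. To be left alone.
- shade: White milk glass lamp shade, 115 mm high, 120 mm across at its foot, standing loose beside the casket. Origin at the centre of its underside. To be left alone.
- thurible_lid: Pitted bronze domed thurible lid with a small loop, 87 mm high, 104 mm across, lying loose beyond the casket. Origin at the centre of its underside. To be left alone.
- backplate: Flat brass sconce backplate with rounded ends, 70 (its x) x 220 (its y) x 6 mm with an 18 mm high boss, lying loose between robot and casket. Origin at the centre of its underside. To be left alone.

How it is judged:
On the way:
1. the catch square is pressed in by at least 5.5 mm (value of joint catch above 0.0055 m), for 0.1 s.
At the end, for the whole second after the job is handed in: The drawer stands open by more than 40 mm, the catch has come up again to within 2 mm of rest, and chalice, shade, thurible lid and backplate are at rest within 20 mm of where they began (value of joint drawer above 0.04 m and value of joint catch below 0.002 m and distance of each of chalice, shade, thurible_lid, backplate from where it was at the start of the episode below 0.02 m and linear speed of each of chalice, shade, thurible_lid, backplate below 0.03 m/s); the robot touches nothing.
It fails at once if the pewter chalice is lifted, carried or pushed by more than 20 mm or tipped (distance of chalice from where it was at the start of the episode above 0.02 m or angle between chalice's own z axis and vertical above 0.25 rad).
It fails at once if the milk glass lamp shade is lifted, carried or pushed by more than 20 mm or tipped (distance of shade from where it was at the start of the episode above 0.02 m or angle between shade's own z axis and vertical above 0.25 rad).
It fails at once if the thurible lid is lifted, carried or pushed by more than 20 mm or tipped (distance of thurible_lid from where it was at the start of the episode above 0.02 m or angle between thurible_lid's own z axis and vertical above 0.25 rad).
It fails at once if the sconce backplate is lifted, carried or pushed by more than 20 mm or tipped (distance of backplate from where it was at the start of the episode above 0.02 m or angle between backplate's own z axis and vertical above 0.25 rad).
It fails at once if the robot touches the drawer (contact force between any of the fingers, the arm and drawer above 1 N).
It also fails if it takes over 45 s, if anything falls off the work surface, if the arm or the gripper's body presses on something with over 40 N, if the wrist force passes 120 N, or if a joint passes its speed limit or range.

### The arm

A 6-joint arm with a two-finger parallel gripper is mounted at the origin on the work surface. World frame = base frame: x ahead of the robot, y to its left, z up, the work surface at z = 0. Lengths are in m, angles in rad, forces in N, time in s.
With the tool pointing down it reaches from about 0.325 to 0.925 m from the base axis. Payload 3.1 kg.
Tool frame: the origin (TCP) lies midway between the tips of the shut fingers; the grasp point (between the pads) lies 19 mm behind it; z points along the fingers, y is the line along which they close (so a half turn about z gives the same grasp; the last joint's range is limited). The gripper opens to 85 mm and grips with 20 to 120 N. Pads are 22 mm wide; open, the fingers measure 114 mm over their backs; the gripper's body (76 mm by 85 mm) begins 54 mm behind the grasp point. The pads swing forward as they close: fully open they stand 13 mm farther back than shut.
Start: joints at [-1.437, 0.217, 1.613, -0, 1.311, -0.112], TCP at [0.152, -0.606, 0.231] pointing down, gripper open.
Joint ranges: [-2.75, 2.75], [-0.78, 2.1], [0.31, 2.55], [-1.13, 4.27], [0.13, 2.63], [-2.58, 2.58]. Speed limits (rad/s): [2.79, 2.79, 3.14, 3.14, 3.14, 3.14].

### API

Orientations are given as a unit quaternion [x, y, z, w].
In Python, from workcell import r gives the robot as it stands. The module is installed in compiled form; this text tells all that it offers.
- The arm moves only by the tool send_rows, never from a script. Its argument "targets" is one flat list of numbers, 7 for each row, row after row: the shift along the tool's x, y, z each as a share of 0.4 m, from -1 to 1, then the turn, a rotation vector about the tool's x, y, z each as a share of 90 degrees, from -1 to 1, then the closure, from 0 (fully open) to 1 (shut). A call has exactly 10 rows; each row shifts and turns the commanded pose from where the row before left it, along the tool's axes as they then stand; what a row does not reach is not made up. A row lasts 1/8 s, in which the tool goes at most 62.5 mm and 10.7 degrees, less where a joint would pass 70% of its speed; a pose out of reach is approached as far as the arm can. A call with a number of a shift or a turn outside -1 to 1 is refused whole. A call with a gripper value outside its range is refused whole. The fingers move at their own pace and stop on an object; "newtons" is the grip in N (left out, the last holds). Time passes only in rows, so rows that do not move let the fingers close, or fill a call up. It gives the time, the measured TCP pose, the force, the opening and the grip force at its end, in the units of the state.
- r.get_obs(): the state, without advancing time (a new reading comes with each control period).
- r.camera(name): name is "scene" or "side" or "wrist"; returns a dict with "img" (420x560x3 uint8, red, green, blue), "depth" (420x560 float32, m along the optical axis (not along the pixel's ray), 0 where there is no reading), "fovy" (degrees; the focal length in pixels is half the picture's height over the tangent of half this angle, whatever the lens; pixels are square), "cx", "cy" (the principal point, pixels), "dist" ([k1, k2, p1, p2, k3] as OpenCV has them; the pictures are not rectified), "position" and "orientation" of the camera in the world; the wrist camera has in their place "T_tool_cam" (4x4, takes a point from camera to tool coordinates, whose origin is the TCP and whose axes are the flange's). Camera axes: x right, y down, z forward; pixel columns grow to the right and rows downward; lengths in m; the calibration is good to about 2 mm. A picture is of the moment at which its call begins: read the wrist's pose just before it.
- r.finish_job(): hands the job in; it is judged then, once.
The state is a dict: "time": time; "joint_positions": joint angles; "dq": joint speeds; "joint_torque": joint torques, N m; "position": TCP position; "orientation": TCP orientation; "wrist_force": force on the tool from outside, world axes, zero at the start; "wrist_torque": the same for the moment, N m; "grip_width": finger opening in m; "grasp_force": force on a finger pad.
Only numpy, scipy, OpenCV 4.12 (cv2) and the standard library are available. Lean on these libraries where they do the work, as an engineer would, in place of code of your own. Each camera call takes 0.05 s, during which the arm holds its last target. There are 200 camera calls.

## Working session

There is one attempt and no reset: what is moved stays moved. The work goes in short steps, Python scripts to look and compute and a tool call to move; the robot and the scene stay as the last step left them, time stands still between calls to the robot, and variables do not carry over. Pictures are saved under pics/ and viewed, at most 10 in all, crops included, and the job is handed in when it is done.

Besides the shell and the picture viewer there is one more tool, called after ">>>" by a JSON object that holds its "method" and its "body", one argument or row to a line. send_rows: Moves the arm, as the interface text tells. Shift numbers are shares of 0.4 m and turn numbers shares of 90 degrees, none past 1 either way. Its arguments: {"type":"object","properties":{"targets":{"type":"array"},"newtons":{"type":"number"}},"required":["targets"]}

```bash
mkdir -p pics; cat > h.py <<'E'
import numpy as np, cv2
from scipy.spatial.transform import Rotation as R
from workcell import r
def cam(n):
    o=r.get_obs(); c=r.camera(n); h,w=c["img"].shape[:2]
    f=h/2/np.tan(np.radians(c["fovy"])/2)
    c["K"]=np.array([[f,0,c["cx"]],[0,f,c["cy"]],[0,0,1]])
    if "T_tool_cam" in c:
        T=np.eye(4);T[:3,:3]=R.from_quat(o["orientation"]).as_matrix();T[:3,3]=o["position"];T=T@np.array(c["T_tool_cam"])
    else:
        T=np.eye(4);T[:3,:3]=R.from_quat(c["orientation"]).as_matrix();T[:3,3]=c["position"]
    c["T"]=T; return c
def rays(c,px):
    p=cv2.undistortPoints(np.array(px,float).reshape(-1,1,2),c["K"],np.array(c["dist"],float)).reshape(-1,2)
    return np.c_[p,np.ones(len(p))]@c["T"][:3,:3].T
def plane(c,px,z):
    d=rays(c,px);o=c["T"][:3,3];return o+d*((z-o[2])/d[:,2])[:,None]
def cloud(c):
    h,w=c["depth"].shape;u,v=np.meshgrid(np.arange(w),np.arange(h))
    p=cv2.undistortPoints(np.stack([u,v],-1).reshape(-1,1,2).astype(float),c["K"],np.array(c["dist"],float)).reshape(-1,2)
    D=c["depth"].reshape(-1,1);P=np.c_[p,np.ones(len(p))]*D
    return (P@c["T"][:3,:3].T+c["T"][:3,3]).reshape(h,w,3)
E
python3 - <<'E'
from h import *
for n in ["scene","side"]:
    c=cam(n);cv2.imwrite(f"pics/{n}.png",c["img"][:,:,::-1]);np.save(f"{n}.npy",c,allow_pickle=True);print(n,c["T"][:3,3],c["T"][:3,2])
    P=cloud(c);m=(c["depth"]>0)&(abs(P[...,2]-.09)<.008)&(P[...,0]>.3);Q=P[m][:,:2].astype(np.float32)
    print(m.sum(),cv2.minAreaRect(Q))
print(r.get_obs())
E
```

```text
scene [0.97377893 0.55566416 0.84909429] [-0.36172746 -0.52333531 -0.77153962]
7919 ((0.5102015733718872, 0.02564030885696411), (0.3765203058719635, 0.4332301616668701), 43.889286041259766)
side [0.45663734 0.77785778 0.67373332] [ 0.15874572 -0.77265729 -0.61465478]
6667 ((1.2812689542770386, -0.8225339651107788), (1.633687138557434, 2.2535085678100586), 71.52827453613281)
{'time': 0.1, 'joint_positions': array([-1.43720761e+00,  2.17706120e-01,  1.61482009e+00,  1.33383149e-05,
        1.31132312e+00, -1.12180922e-01]), 'dq': array([-3.74999259e-05, -1.57035606e-03, -2.60358352e-03, -1.61634859e-03,
       -1.43216935e-04, -1.38556220e-06]), 'joint_torque': array([-1.01318568e-03, -3.98080945e+01, -3.04970741e+01, -1.40974907e-04,
        4.25203558e-03, -1.45841705e-05]), 'position': array([ 0.15199905, -0.60544937,  0.23005763]), 'orientation': array([ 9.92458736e-01,  1.22573996e-01, -5.63376824e-06, -1.12834125e-03]), 'wrist_force': array([-0.73632243,  0.33441261, -0.11209535]), 'wrist_torque': array([ 0.06760741,  0.00071947, -0.01824331]), 'grasp_force': 0.0, 'grip_width': 0.08528630194053262}
```

View pics/scene.png

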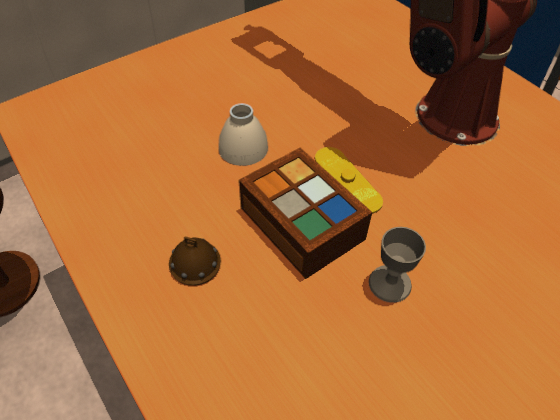

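View pics/side.png

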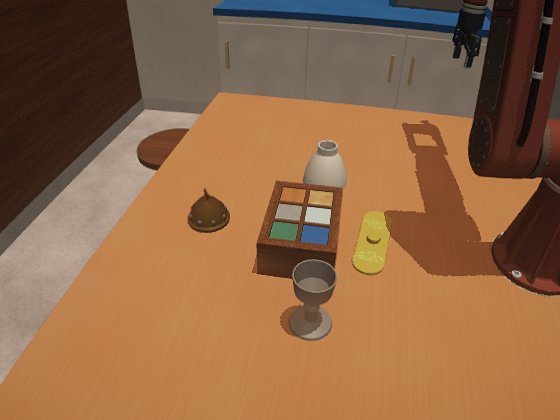

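The two views show the casket with its six squares. In the scene view they are orange (271,184), yellow (297,169), grey (291,204), white (317,189), green (312,224) and blue (338,208). In the side view they are at about (295,195), (321,199), (289,212), (318,215), (284,231) and (315,235). The chalice is on the +y side, the shade on -y, the lid beyond and the backplate on the robot side.

```bash
python3 - <<'E'
from h import *
S=[[271,184],[297,169],[291,204],[317,189],[312,224],[338,208]]
D=[[295,195],[321,199],[289,212],[318,215],[284,231],[315,235]]
L=np.array([[32,-64],[-32,-64],[32,0],[-32,0],[32,64],[-32,64]])/1e3
for n,px in(("scene",S),("side",D)):
    c=np.load(n+".npy",allow_pickle=True).item()
    p=plane(c,px,.088)[:,:2]
    rot,_=R.align_vectors(np.c_[p-p.mean(0),np.zeros(6)],np.c_[L,np.zeros(6)])
    q=L@rot.as_matrix()[:2,:2].T+p.mean(0)
    print(n,p.mean(0),rot.as_euler('xyz',degrees=True)[2],abs(p-q).max());print(q.round(4))
o=r.get_obs();M=R.from_quat(o["orientation"]).as_matrix();print(M.round(3))
tgt=np.array([q[1][0],q[1][1],.2]);print(M.T@(tgt-o["position"])/.4)
E
```

```text
scene [0.54415164 0.04980671] 2.026734453402621 0.0026071722990347324
[[ 0.5784 -0.013 ]
 [ 0.5144 -0.0153]
 [ 0.5761  0.0509]
 [ 0.5122  0.0487]
 [ 0.5739  0.1149]
 [ 0.5099  0.1126]]
side [0.54129155 0.04908155] 0.5154549295611459 0.0024719933815919234
[[ 0.5739 -0.0146]
 [ 0.5099 -0.0152]
 [ 0.5733  0.0494]
 [ 0.5093  0.0488]
 [ 0.5727  0.1134]
 [ 0.5087  0.1128]]
[[ 0.97   0.243 -0.   ]
 [ 0.243 -0.97   0.002]
 [ 0.    -0.002 -1.   ]]
[ 1.22678595 -1.21342803  0.07818924]
```

>>> {"method": "send_rows", "body": {
  "targets": [0,0,0,0,0,0.071,1,0,0,0,0,0,0.071,1,0.07,-0.12,0,0,0,0,1,0.07,-0.12,0,0,0,0,1,0.07,-0.12,0,0,0,0,1,0.07,-0.12,0,0,0,0,1,0.07,-0.12,0,0,0,0,1,0.07,-0.12,0,0,0,0,1,0.07,-0.12,0,0,0,0,1,0.07,-0.12,0,0,0,0,1],
  "newtons": 20
}}

```text
time: 1.35
position: [0.3676, -0.2154, 0.231]
orientation: [1.0, 0.011, 0.0, -0.0]
wrist_force: [1.3, 0.5, -0.5]
grip_width: 0.0001
grasp_force: 0.0
```

>>> {"method": "send_rows", "body": {
  "targets": [0.0745,-0.0985,0,0,0,0,1,0.0745,-0.0985,0,0,0,0,1,0.0745,-0.0985,0,0,0,0,1,0.0745,-0.0985,0,0,0,0,1,0.0745,-0.0985,0,0,0,0,1,0,0,0.07,0,0,0,1,0,0,0.07,0,0,0,1,0,0,0,0,0,0,1,0,0,0,0,0,0,1,0,0,0,0,0,0,1]
}}

```text
time: 2.6
position: [0.5129, -0.0173, 0.177]
orientation: [1.0, 0.011, 0.001, 0.0]
wrist_force: [1.3, 0.3, 0.4]
grip_width: -0.0003
grasp_force: 0.0
```

```bash
python3 - <<'E'
from h import *
c=cam("wrist");im=c["img"][:,:,::-1].copy()
o=r.get_obs();print(o["position"],o["wrist_force"])
ctr=np.array([.543,.0495]);a=np.radians(1.3);Rm=np.array([[np.cos(a),-np.sin(a)],[np.sin(a),np.cos(a)]])
Ti=np.linalg.inv(c["T"]);rv=cv2.Rodrigues(Ti[:3,:3])[0]
for x in(-.032,.032):
  for y in(-.064,0,.064):
    p=np.r_[Rm@[x,y]+ctr,.088]
    uv=cv2.projectPoints(p[None],rv,Ti[:3,3],c["K"],np.array(c["dist"],float))[0].ravel()
    print(p.round(4),uv.round())
    if (Ti@np.r_[p,1])[2]>0 and abs(uv).max()<2000: cv2.circle(im,tuple(int(t) for t in uv),5,(0,0,255),-1)
cv2.imwrite("pics/w1.png",im)
E
```

```text
[ 0.5128297  -0.01728776  0.17692013] [ 0.96330636  0.21180089 -0.65762499]
[ 0.5125 -0.0152  0.088 ] [278. 218.]
[0.511  0.0488 0.088 ] [187. 218.]
[0.5096 0.1128 0.088 ] [ 98. 218.]
[ 0.5764 -0.0138  0.088 ] [278. 124.]
[0.575  0.0502 0.088 ] [179. 124.]
[0.5735 0.1142 0.088 ] [ 83. 126.]
```

View pics/w1.png

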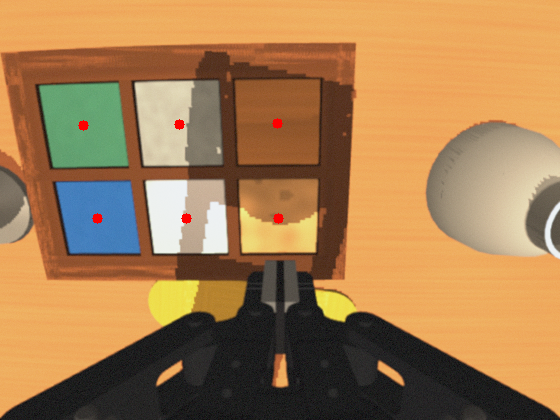

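The projected centres (red dots) fall on all six squares, within 2 mm. The hand is over the yellow square at (278,218), so I can press.

>>> {"method": "send_rows", "body": {
  "targets": [0,0,0.07,0,0,0,1,0,0,0.07,0,0,0,1,0,0,0.06,0,0,0,1,0,0,0,0,0,0,1,0,0,0.004,0,0,0,1,0,0,0.004,0,0,0,1,0,0,0.004,0,0,0,1,0,0,0.004,0,0,0,1,0,0,0.004,0,0,0,1,0,0,0.004,0,0,0,1]
}}

```text
time: 3.9
position: [0.512, -0.0169, 0.088]
orientation: [1.0, 0.011, -0.001, -0.0]
wrist_force: [-8.2, 1.6, 19.7]
grip_width: -0.0001
grasp_force: 10.1
```

Yellow is fixed: 20 N at z = 0.088. Next is white, +y by 64 mm.

>>> {"method": "send_rows", "body": {
  "targets": [0,0,-0.04,0,0,0,1,0,-0.08,0,0,0,0,1,0,-0.08,0,0,0,0,1,0,0,0,0,0,0,1,0,0,0.025,0,0,0,1,0,0,0.005,0,0,0,1,0,0,0.004,0,0,0,1,0,0,0.003,0,0,0,1,0,0,0.003,0,0,0,1,0,0,0,0,0,0,1]
}}

```text
time: 5.15
position: [0.5097, 0.0463, 0.088]
orientation: [1.0, 0.011, -0.002, 0.0]
wrist_force: [-8.4, 0.4, 15.5]
grip_width: 0.0
grasp_force: 8.0
```

White is fixed as well. Next is blue.

>>> {"method": "send_rows", "body": {
  "targets": [0,0,-0.04,0,0,0,1,0,-0.08,0,0,0,0,1,0,-0.08,0,0,0,0,1,0,0,0,0,0,0,1,0,0,0.025,0,0,0,1,0,0,0.005,0,0,0,1,0,0,0.004,0,0,0,1,0,0,0.003,0,0,0,1,0,0,0.003,0,0,0,1,0,0,0,0,0,0,1]
}}

```text
time: 6.4
position: [0.5082, 0.1102, 0.088]
orientation: [1.0, 0.011, -0.002, 0.001]
wrist_force: [-8.1, -1.4, 16.4]
grip_width: 0.0003
grasp_force: 8.0
```

Blue is fixed. Next is green, casket +x by 64 mm, keeping the hand well above.

>>> {"method": "send_rows", "body": {
  "targets": [0,0,-0.04,0,0,0,1,0.08,0,0,0,0,0,1,0.08,0,0,0,0,0,1,0,0,0,0,0,0,1,0,0,0.025,0,0,0,1,0,0,0.005,0,0,0,1,0,0,0.004,0,0,0,1,0,0,0.003,0,0,0,1,0,0,0.003,0,0,0,1,0,0,0,0,0,0,1]
}}

```text
time: 7.65
position: [0.5706, 0.1124, 0.088]
orientation: [1.0, 0.012, -0.003, 0.0]
wrist_force: [-8.9, -2.3, 14.7]
grip_width: 0.0003
grasp_force: 7.9
```

>>> {"method": "send_rows", "body": {
  "targets": [0,0,-0.04,0,0,0,1,0,0.08,0,0,0,0,1,0,0.08,0,0,0,0,1,0,0,0,0,0,0,1,0,0,0.025,0,0,0,1,0,0,0.005,0,0,0,1,0,0,0.004,0,0,0,1,0,0,0.003,0,0,0,1,0,0,0.003,0,0,0,1,0,0,0,0,0,0,1]
}}

```text
time: 8.9
position: [0.5733, 0.0495, 0.088]
orientation: [1.0, 0.012, -0.002, -0.0]
wrist_force: [-7.8, 1.7, 14.7]
grip_width: -0.0001
grasp_force: 7.3
```

Grey is fixed too, so orange should be the catch. I'll test it the same way.

>>> {"method": "send_rows", "body": {
  "targets": [0,0,-0.04,0,0,0,1,0,0.08,0,0,0,0,1,0,0.08,0,0,0,0,1,0,0,0,0,0,0,1,0,0,0.025,0,0,0,1,0,0,0.005,0,0,0,1,0,0,0.004,0,0,0,1,0,0,0.003,0,0,0,1,0,0,0.003,0,0,0,1,0,0,0,0,0,0,1]
}}

```text
time: 10.15
position: [0.576, -0.0152, 0.0859]
orientation: [1.0, 0.011, 0.0, -0.0]
wrist_force: [-1.3, 0.4, 3.4]
grip_width: -0.0003
grasp_force: 1.2
```

Orange gives: z = 0.0859 at 3.4 N. Now I push it fully in.

>>> {"method": "send_rows", "body": {
  "targets": [0,0,0.003,0,0,0,1,0,0,0.003,0,0,0,1,0,0,0.003,0,0,0,1,0,0,0.003,0,0,0,1,0,0,0.003,0,0,0,1,0,0,0.002,0,0,0,1,0,0,0,0,0,0,1,0,0,0,0,0,0,1,0,0,0,0,0,0,1,0,0,0,0,0,0,1]
}}

```text
time: 11.4
position: [0.5763, -0.0154, 0.0809]
orientation: [1.0, 0.011, 0.0, -0.0]
wrist_force: [-4.6, 2.8, 13.0]
grip_width: -0.0002
grasp_force: 6.5
```

It's fully in: z = 0.081 at 13 N, against the stop. Now I lift straight up and draw back.

>>> {"method": "send_rows", "body": {
  "targets": [0,0,-0.02,0,0,0,1,0,0,-0.06,0,0,0,1,0,0,-0.1,0,0,0,1,0,0,-0.1,0,0,0,1,0,0,-0.1,0,0,0,1,-0.07,0.05,0,0,0,0,1,-0.1,0.1,0,0,0,0,1,-0.07,0.05,0,0,0,0,1,0,0,0,0,0,0,1,0,0,0,0,0,0,1]
}}

```text
time: 12.65
position: [0.4819, -0.0978, 0.2306]
orientation: [1.0, 0.011, 0.0, 0.0]
wrist_force: [0.7, -0.1, -0.3]
grip_width: -0.0001
grasp_force: 0.0
```

```bash
python3 - <<'E'
from h import *
a=cam("scene")["img"][:,:,::-1];b=cam("side")["img"][:,:,::-1]
cv2.imwrite("pics/end.png",np.hstack([a[90:330,150:450],b[120:360,170:420]]).repeat(1,0))
E
```

```text
(no output)
```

View pics/end.png

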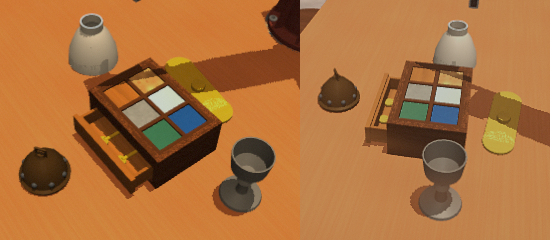

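Both crops show the drawer standing open: around (110,145) in the left one and (380,110) in the right one. The other four things are where they were, and the arm is clear.

```bash
python3 -c "
from workcell import r
print(r.finish_job())"
```

```text
the job is handed in; nothing more can be done
None
```

The catch was the orange square: I pressed it fully in, the secret drawer sprang open and still stood open after I drew the hand back, the other four things look undisturbed, and the job is handed in (no verdict was returned).

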